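Clamp a used alternator in the bench fixture

TASK

Push the sliding jaw of the bench fixture along its bed until the alternator standing in front of it is pressed fully home against the fixed fence, with the jaw still up against it. Then turn the black clamp knob on top of the jaw clockwise until it is tight at its stop, so that the jaw is locked there. Leave the loose tools and parts around the fixture where they are.

Things in the scene. Friction and masses are not known exactly. Their poses are not given: they have to be found in the camera images.
- fixture: Clamping fixture, fixed on the bench: dark steel bed 360 x 150 x 12 mm with a grey fence across one end and a sliding jaw. Its origin is on the bench under the bed, z up; +x is the jaw's closing direction, towards the fence. The bed reaches from x = -195 to +165 mm and y = -75 to +75 mm, its top is at z = 12 mm. The fence's face is at x = 125 mm, 130 mm wide, from the bed up to z = 62 mm.
- jaw (a joint): Travel of the sliding jaw in m along fixture +x: 0 = back end, stop at 0.115. The jaw's flat front face is at fixture x = -0.085 + travel, and 104 mm wide, up to z = 61 mm. With the alternator home against the fence and the jaw touching it the travel is 0.100. While the knob is loose it slides with 2.5 N of friction plus a little damping, and the alternator is pushed along by it; with the knob tight it is locked.
- jaw_back (a point): Centre of the jaw's flat back face (faces fixture -x), 27.5 mm above the bench. The face is 84 mm wide and reaches from z = 12.5 to 42.5 mm; the jaw's block runs 110 mm from it to the front face along +x. Axes as the fixture's. Pushing here along fixture +x closes the jaw.
- knob (a joint): Clamp knob angle in rad about the vertical, growing clockwise seen from above: 0 = fully loose, 1.6 = tight at its stop. It starts loose, between 0 and 0.35. It begins to bite at about 0.9 and locks beyond about 1.2; it takes about 0.2 to 0.4 N m to turn and stays where it is left.
- knob_grip (a point): Point on the knob's axis at the middle of its wing, 72.5 mm above the bench; it rides on the jaw, 40 mm ahead of the back face and 70 mm behind the front face, on the centre line. The black wing is an upright bar 64 mm long, 14 mm thick and 30 mm high (z = 55.5 to 85.5 mm), on a 40 mm disc. Axes: x along the wing, z up; at knob angle 0 the wing lies across the bed (its x along fixture +y).
- unit_center (a point): Centre of the loose alternator (bare, no rotor), an upright aluminium drum 110 mm in diameter and 75 mm high (1.2 kg) with a 44 mm boss 12 mm high on top and two ears at its sides, 24 mm wide, reaching 76 mm from its axis. It stands on the bed between jaw and fence, ears roughly across the bed; the point is on its axis 37.5 mm above the bed, z up. Home against the fence this point is at fixture x = 70 mm.
- pulley: Bystander, leave alone: loose steel belt pulley, 60 mm diameter, 27 mm high, lying flat; origin at the centre of its underside
- pot: Bystander, leave alone: open steel cup, rim 64 mm across, 55 mm high; origin at the centre of its underside
- wrench: Bystander, leave alone: steel spanner lying flat, 180 mm long, 8 mm thick; origin under its middle, x along its length
- driver: Bystander, leave alone: screwdriver with black handle lying down, 200 mm long, 26 mm thick; origin under its middle, x along its length
- spray: Bystander, leave alone: standing can, 60 mm diameter, 190 mm high; origin at the centre of its underside
- solenoid: Bystander, leave alone: standing dark cylinder with black cap and two copper studs, 48 mm diameter, 102 mm high; origin at the centre of its underside
- rectifier: Bystander, leave alone: flat aluminium plate 80 x 50 x 12 mm with two steel studs; origin at the centre of its underside

How it is judged:
By the outcome, as a careful person would: the job done as asked, in the order asked, and still so for the second after the job is handed in, with the robot touching nothing.
It also fails if it takes over 58 s, if anything falls off the work surface, if the arm or the gripper's body presses on something with over 40 N, if the wrist force passes 120 N, or if a joint passes its speed limit or range.

ROBOT

A 6-joint arm with a two-finger parallel gripper is mounted at the origin on the work surface. World frame = base frame: x ahead of the robot, y to its left, z up, the work surface at z = 0. Lengths are in mm, angles in rad, forces in N, time in s.
With the tool pointing down it reaches from about 400 to 825 mm from the base axis. Payload 7 kg.
Tool frame: the origin (TCP) lies on the centre line of the jaws, within the pads' length; the fingertips stand 14 mm ahead of it and the grasp point (between the pads) lies 5 mm behind it; y points along the fingers, x is the direction in which the jaws open and shut, and the axes are right-handed (so a half turn about y gives the same grasp; the last joint's range is limited). The gripper opens to 85 mm and grips with 20 to 120 N. Pads are 22 mm wide; open, the fingers measure 114 mm over their backs; the gripper's body (76 mm by 85 mm) begins 54 mm behind the grasp point. The pads swing forward as they close: fully open they stand 13 mm farther back than shut.
Start: joints at [1.535, 0.359, 0.012, 0, -1.224, -0.288], TCP at [214.774, 639.896, 245.302] pointing down, gripper open.
Joint ranges: [-3.07, 3.07], [-1.43, 2.12], [-1.02, 1.25], [-3.03, 1.67], [-3.05, -0], [-3.03, 3.03]. Speed limits (rad/s): [2.39, 2.39, 3.01, 3.14, 3.14, 3.14].

INTERFACE

Orientations are given as a unit quaternion [x, y, z, w].
In Python, from cell import get_obs, imaging, order gives the robot as it stands.
- The arm moves only by the shell command python3 -m handwheel 'ROWS' [FORCE]. ROWS is JSON, a list of rows, each an object of numbers: "tx", "ty", "tz": the shift along the tool's x, y, z in mm; "twist": the turn about the tool's y in rad; "hand": the gripper's target within -1 to 1 (fully open at 1, half-way at 0, shut at -1). A call has 1 to 10 rows; each row is the pose to reach, as a shift and turn from the pose measured when the call began, along the tool's axes at that moment; what a row does not reach only later rows make up. A row lasts 1/8 s, in which the tool goes at most 62.5 mm and 10.7 degrees, less where a joint would pass 70% of its speed; a pose out of reach is approached as far as the arm can. A call with a gripper value outside its range is refused whole. The fingers move at their own pace and stop on an object; FORCE is the grip in N (left out, the last holds). Time passes only in rows, so rows that repeat a pose let the fingers close. It gives the time, the measured TCP pose, the force and the opening at its end, in the units of the state.
- get_obs(): the state, without advancing time (a new reading comes with each control period).
- imaging.get_image(name): name is "scene" or "side" or "wrist"; returns a dict with "frame" (420x560x3 uint8, blue, green, red), "camera_matrix" (3x3 intrinsics, pixels), "R" (3x3) and "t" (3): a world point X has camera coordinates R X + t. Camera axes: x right, y down, z forward; pixel columns grow to the right and rows downward; lengths in mm; the calibration is good to about 2 mm. A picture is of the moment at which its call begins. There is no depth.
- order.sign_off(): hands the job in, once; it reports no verdict.
The state is a dict: "time_s": time; "joint_positions": joint angles; "joint_velocities": joint speeds; "joint_efforts": joint torques, N m; "tool_pos": TCP position; "tool_rot": TCP orientation; "wrist_force": force on the tool from outside, world axes, zero at the start; "ft_torque": the same for the moment, N m; "gripper_width": finger opening in mm.
Only numpy, scipy, OpenCV 4.12 (cv2) and the standard library are available. Lean on these libraries where they do the work, as an engineer would, in place of code of your own. Each camera call takes 0.05 s, during which the arm holds its last target.

## Working session

There is one attempt and no reset: what is moved stays moved. The work goes in short steps, Python scripts to look and compute and a shell command to move; the robot and the scene stay as the last step left them, time stands still between calls to the robot, and variables do not carry over. Pictures are saved under pics/ and viewed, and the job is handed in when it is done.

```bash
mkdir -p pics; ls
python3 - <<'E'
from cell import get_obs, imaging
import cv2
o=get_obs()
for k,v in o.items(): print(k,v)
for n in ("scene","side","wrist"):
    d=imaging.get_image(n); cv2.imwrite(f"pics/{n}0.png",d["frame"]); print(n,d["camera_matrix"],d["R"],d["t"])
E
```

```text
pics
time_s 0.0
joint_positions [ 1.53510169e+00  3.59399808e-01  1.10892130e-02 -3.60126104e-04
 -1.22407253e+00 -2.88100078e-01]
joint_velocities [ 5.40905250e-04 -1.33847041e-03  7.43268012e-04  1.32417260e-03
 -1.12161376e-03  5.21720486e-05]
joint_efforts [ 1.01536323e-03 -5.83318126e+01  2.93419772e+01  6.93609193e+00
 -6.01375315e-03  8.93325307e-06]
tool_pos [214.63707769 639.50522431 244.36670137]
tool_rot [ 0.41326899 -0.57371211  0.57445242 -0.41239251]
wrist_force [0.24895844 0.08945048 0.18023795]
ft_torque [ 0.00173756  0.01346809 -0.01931645]
gripper_width 85.44993755727283
scene [[386.01666621   0.         285.91410716]
 [  0.         386.01666621 217.87978675]
 [  0.           0.           1.        ]] [[-0.41109061  0.91159254 -0.00188351]
 [ 0.73736325  0.33130409 -0.58867056]
 [-0.53600368 -0.24338577 -0.80837084]] [ 238.06657562 -394.57108929 1309.10179777]
side [[512.84451098   0.         276.09840386]
 [  0.         512.84451098 195.66185141]
 [  0.           0.           1.        ]] [[ 0.83640561 -0.54800407  0.01082534]
 [-0.38759131 -0.60530556 -0.69525402]
 [ 0.38755467  0.57731855 -0.71868259]] [-494.38732643  258.01101543 1227.25050202]
wrist [[330.60497965   0.         280.73034974]
 [  0.         330.60497965 212.78935161]
 [  0.           0.           1.        ]] [[-0.31769764 -0.94818983  0.00206562]
 [-0.91555257  0.3073275   0.25944806]
 [-0.24664084  0.08053486 -0.96575485]] [675.27866126 -33.86964139 378.34564144]
```

View pics/scene0.png

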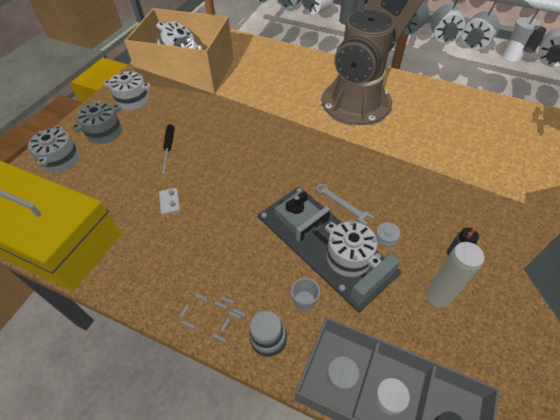

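View pics/side0.png

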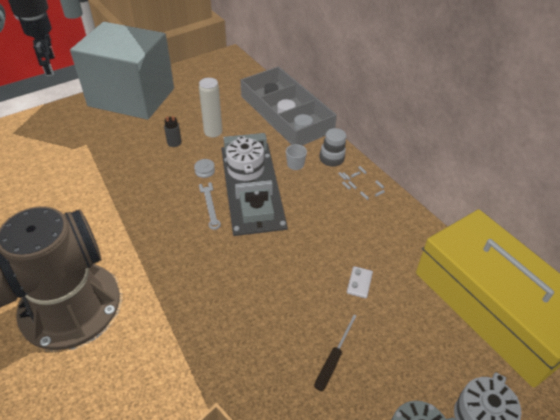

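View pics/wrist0.png

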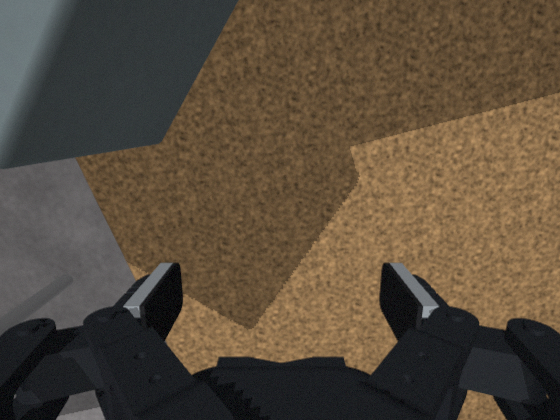

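The scene view shows the fixture with bed corners near (259,214), (294,188), (400,268) and (360,305), the knob at about (297,201) and the alternator at (352,245). The side view shows it at (222–285, 140–232). I'll zoom in to get the corners.

Run:
```python
import cv2
a=cv2.imread("pics/scene0.png")[165:325,245:445]; cv2.imwrite("pics/sc_z.png",cv2.resize(a,None,fx=4,fy=3.75,interpolation=cv2.INTER_CUBIC) if 0 else cv2.resize(a,None,fx=3.75,fy=3.75,interpolation=cv2.INTER_CUBIC))
a=cv2.imread("pics/side0.png")[120:245,180:320]; cv2.imwrite("pics/si_z.png",cv2.resize(a,None,fx=4.5,fy=4.5,interpolation=cv2.INTER_CUBIC))
```

```text
(no output)
```

View pics/sc_z.png

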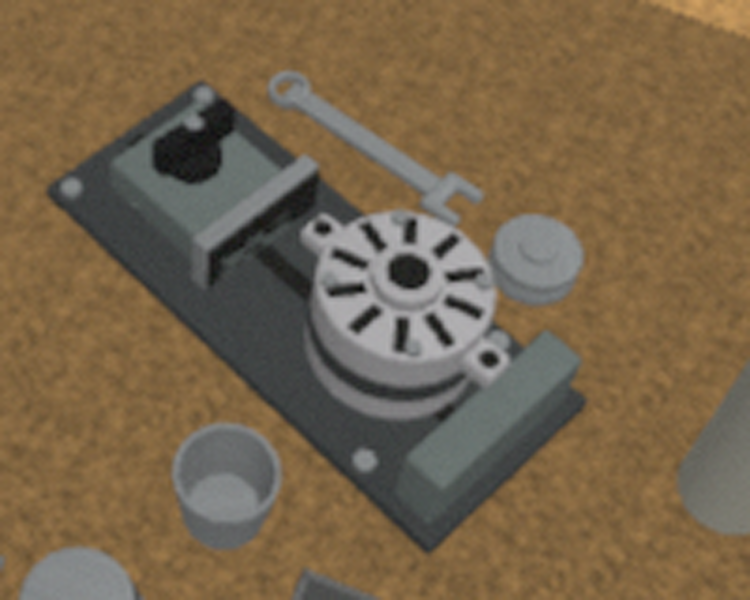

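View pics/si_z.png

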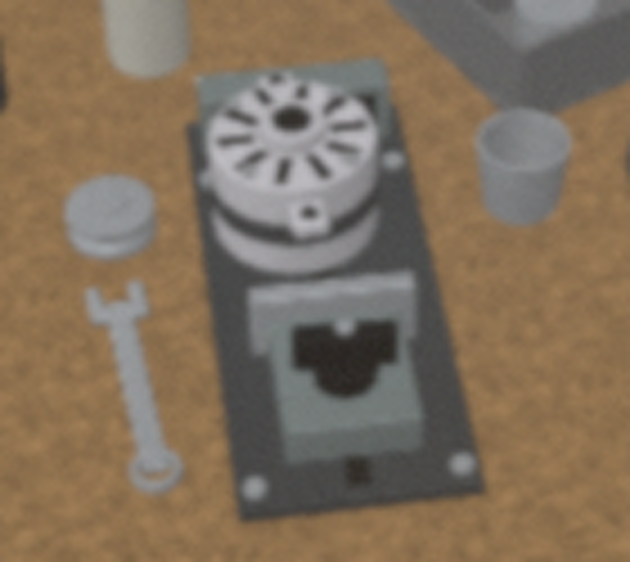

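```bash
cat > h.py <<'E'
import numpy as np, cv2
from scipy.optimize import least_squares
from cell import imaging,get_obs
def cams():
    return {n:imaging.get_image(n) for n in ("scene","side")}
def proj(d,X):
    X=np.atleast_2d(X)@d["R"].T+d["t"]; p=X@d["camera_matrix"].T; return p[:,:2]/p[:,2:]
def ray(d,uv,z):
    v=np.linalg.inv(d["camera_matrix"])@[uv[0],uv[1],1]; v=d["R"].T@v; c=-d["R"].T@d["t"]
    return c+v*(z-c[2])/v[2]
E
python3 - <<'E'
from h import *
c=cams()
S=lambda u,v:(245+u/3.75,165+v/3.75)
D=lambda u,v:(180+u/4.5,120+v/4.5)
# bed corners top z=12
pts=[("scene",S(200,85),(-195,75)),("scene",S(585,402),(165,75)),("scene",S(430,550),(165,-75)),("scene",S(50,190),(-195,-75)),
 ("side",D(240,515),(-195,75)),("side",D(482,488),(-195,-75))]
for s in(1,-1):
  def f(p):
    r=[]
    for n,uv,(x,y) in pts:
        X=[p[0]+x*np.cos(p[2])-s*y*np.sin(p[2]),p[1]+x*np.sin(p[2])+s*y*np.cos(p[2]),12]
        r+=list(proj(c[n],X)[0]-uv)
    return r
  for a in (0,1.57,3.14,-1.57):
    q=least_squares(f,[500,0,a],x_scale=[100,100,1]); print(s,q.x,q.cost)
q=least_squares(f,[500,0,0])
for n,uv,_ in pts: print(n,ray(c[n],uv,12))
print('top centre',ray(c["scene"],S(408,272),99),ray(c["side"],D(293,118),99))
print('ears scene',ray(c["scene"],S(323,228),70),ray(c["scene"],S(489,358),70),'side',ray(c["side"],D(309,212),70))
print('jaw front top', [ray(c["scene"],S(*u),61) for u in((316,165),(205,245))], [ray(c["side"],D(*u),61) for u in((250,288),(414,275))])
print('wing',ray(c["scene"],S(220,112),85),ray(c["scene"],S(168,145),85),ray(c["side"],D(293,327),85),ray(c["side"],D(397,322),85))
E
```

```text
1 [582.67429252 120.50593817   1.15042244] 12.513963368401223
1 [582.67429347 120.505939     1.15042244] 12.51396336840196
1 [582.67429254 120.50593825   1.15042244] 12.513963368401027
1 [582.6742925  120.50593803   1.15042244] 12.513963368401184
-1 [572.22391958 123.10851766   1.23289296] 8775.754611844914
-1 [572.22030329 123.10997816   1.23295094] 8775.754618702375
-1 [572.22161856 123.10945002   1.23292985] 8775.754609341133
-1 [572.22152224 123.10948296  -5.05025393] 8775.754609754822
scene [442.1041225  -24.05611281  12.        ]
scene [583.81413656 300.8279425   12.        ]
scene [717.92395218 241.97018667  12.        ]
scene [573.56931662 -81.78312449  12.        ]
side [431.95956654 -34.78037891  12.        ]
side [564.2763506  -94.85716623  12.        ]
top centre [595.45150227 174.89964878  99.        ] [593.29925406 168.90919127  99.        ]
ears scene [566.01349578 112.68150915  70.        ] [614.39243992 236.2064194   70.        ] side [571.57345424 114.55748703  70.        ]
jaw front top [array([513.68340824,  89.22998101,  61.        ]), array([603.11844364,  47.10586856,  61.        ])] [array([509.85844359,  83.3995277 ,  61.        ]), array([601.67863904,  38.35390016,  61.        ])]
wing [516.36264503  20.24444298  85.        ] [5.55865653e+02 1.00567476e-01 8.50000000e+01] [503.55776991  19.42134805  85.        ] [557.89387921 -10.40788654  85.        ]
```

```bash
cat >> h.py <<'E'
S=lambda u,v:(245+u/3.75,165+v/3.75)
D=lambda u,v:(180+u/4.5,120+v/4.5)
def tri(c,a,b):
    A=[];B=[]
    for n,uv in(("scene",a),("side",b)):
        d=c[n];P=d["camera_matrix"]@np.c_[d["R"],d["t"]]
        for i in(0,1): A.append(P[i]-uv[i]*P[2])
    A=np.array(A); A/=np.linalg.norm(A[:,:3],axis=1)[:,None]
    x=np.linalg.lstsq(A[:,:3],-A[:,3],rcond=None); return x[0],x[1]
def fx(p,X):
    X=np.atleast_2d(X)-[p[0],p[1],0]; cs,s=np.cos(p[2]),np.sin(p[2])
    return np.c_[X[:,0]*cs+X[:,1]*s,-X[:,0]*s+X[:,1]*cs,X[:,2]]
def wx(p,X):
    X=np.atleast_2d(np.array(X,float)); cs,s=np.cos(p[2]),np.sin(p[2])
    return np.c_[X[:,0]*cs-X[:,1]*s+p[0],X[:,0]*s+X[:,1]*cs+p[1],X[:,2]]
def overlay(c,p,tag,trav=None,kn=None,u=None,out=None):
    for n,(x0,y0,x1,y1) in {"scene":(245,165,445,325),"side":(180,120,320,245)}.items():
        d=c[n];f=3.75 if n=="scene" else 4.5
        im=cv2.resize(d["frame"][y0:y1,x0:x1],None,fx=f,fy=f,interpolation=cv2.INTER_CUBIC)
        def poly(X,col,closed=True):
            q=(proj(d,wx(p,X))-[x0,y0]+.5)*f
            cv2.polylines(im,[q.astype(np.int32)],closed,col,1,cv2.LINE_AA)
        poly([(-195,-75,12),(165,-75,12),(165,75,12),(-195,75,12)],(0,0,255))
        poly([(125,-65,12),(125,65,12),(125,65,62),(125,-65,62)],(0,255,255))
        if trav is not None:
            t=-85+trav
            poly([(t,-52,13),(t,52,13),(t,52,61),(t,-52,61)],(0,255,0))
            poly([(t-110,-42,12.5),(t-110,42,12.5),(t-110,42,42.5),(t-110,-42,42.5)],(255,255,0))
            if kn is not None:
                # clockwise from above: wing x along +y at 0
                a=np.pi/2-kn; e=np.array([np.cos(a),np.sin(a)]);m=np.array([-e[1],e[0]])
                for z in(55.5,85.5): poly([(*(np.array([t-70,0])+i*32*e+j*7*m),z) for i,j in((1,1),(1,-1),(-1,-1),(-1,1))],(255,0,255))
        if u is not None:
            th=np.linspace(0,2*np.pi,60)
            for z in(12,87): poly([(u[0]+55*np.cos(t),u[1]+55*np.sin(t),z) for t in th],(255,128,0))
            poly([(u[0]+22*np.cos(t),u[1]+22*np.sin(t),99) for t in th],(255,128,0))
        cv2.imwrite(f"pics/{tag}_{n}.png",im)
E
python3 - <<'E'
from h import *
c=cams(); p=[582.7,120.5,1.1504]
for nm,a,b in [("ear jaw side",S(323,228),D(309,212)),("boss",S(408,272),D(291,119)),("ear fence",S(489,358),D(278,78)),
  ("jawtop L",S(316,165),D(252,290)),("jawtop R",S(205,245),D(414,277)),("wing",S(194,120),D(345,326)),("fence",S(580,365),D(200,80)),("bolt1",S(205,93),D(254,488)),("bolt2",S(70,187),D(462,463))]:
    x,r=tri(c,a,b); print(nm,x.round(1),fx(p,x).round(1),r)
overlay(c,p,"ov1",24,0.2,(52,0))
E
```

```text
ear jaw side [569.3 112.5  73.4] [[-12.8   9.   73.4]] [2.38217814]
boss [593.6 173.9  95. ] [[53.2 11.9 95. ]] [1.98263157]
ear fence [619.  235.3  75.4] [[119.6  13.7  75.4]] [3.40866556]
jawtop L [511.5  87.3  56.2] [[-59.4  51.4  56.2]] [5.6233578]
jawtop R [602.1  44.   55.8] [[-61.9 -49.   55.8]] [16.49888531]
wing [529.9   5.9  83.7] [[-126.1    1.4   83.7]] [4.2360312]
fence [586.5 287.2  52.1] [[153.8  64.6  52.1]] [4.43097686]
bolt1 [448.8 -19.   11.4] [[-182.    65.4   11.4]] [6.44586037]
bolt2 [565.3 -70.8  11.1] [[-181.8  -62.2   11.1]] [0.528882]
```

View pics/ov1_scene.png

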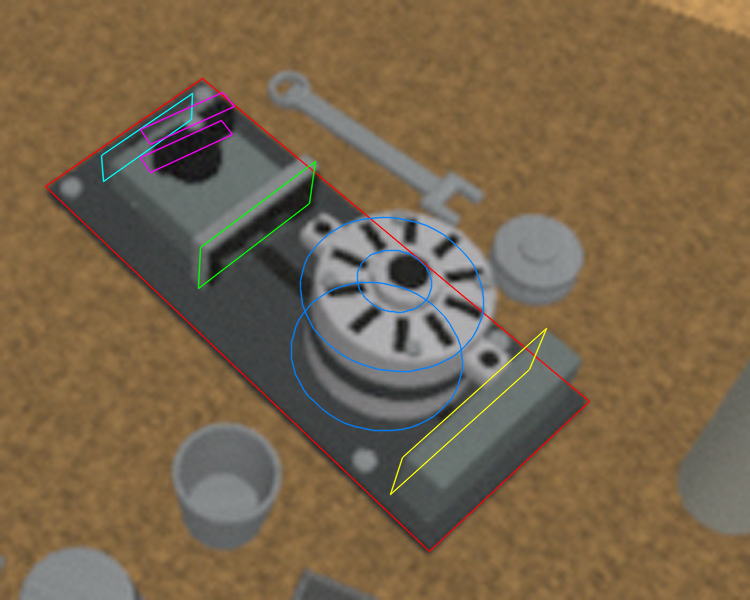

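View pics/ov1_side.png

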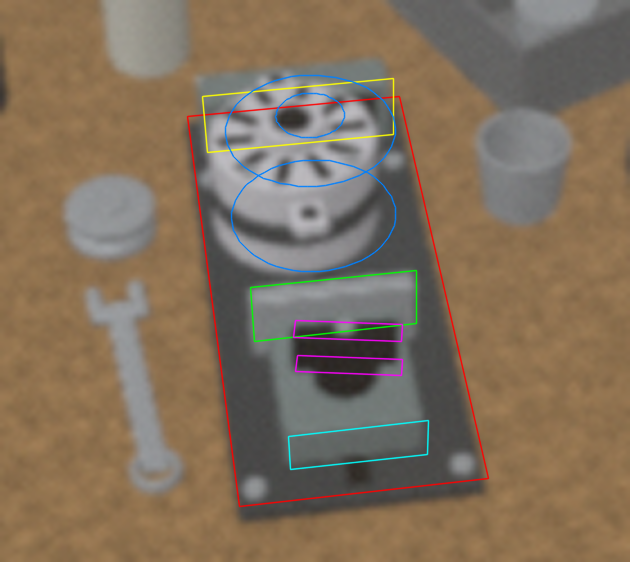

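```bash
cat >> h.py <<'E'
from scipy.spatial.transform import Rotation as Ro
def goto(P,yaw=None):
    """shift in tool axes and twist (about tool y) to reach world P, tool-x yaw"""
    o=get_obs(); R=Ro.from_quat(o["tool_rot"]).as_matrix()
    s=R.T@(np.array(P)-o["tool_pos"])
    y0=np.arctan2(R[1,0],R[0,0]); 
    print("pos",o["tool_pos"].round(1),"yaw",y0.round(3),"q",o["joint_positions"].round(3),"F",o["wrist_force"].round(1),"w",round(o["gripper_width"],1),"t",o["time_s"])
    print("t xyz",s.round(1), "twist(yaw down => -dyaw)", None if yaw is None else round(-(yaw-y0)*np.sign(-R[2,1]),3))
    return s
E
python3 - <<'E'
from h import *
print(Ro.from_quat(get_obs()["tool_rot"]).as_matrix().round(3))
p=[582.7,120.5,1.1504]
print(wx(p,[(-215,0,150),(-190,0,150),(-131,0,150),(-55,0,120)]))
goto(wx(p,[(-215,0,150)])[0],1.15)
E
```

```text
[[-0.318 -0.     0.948]
 [-0.948 -0.    -0.318]
 [ 0.    -1.     0.   ]]
[[494.95370493 -75.77936138 150.        ]
 [505.1567625  -52.95617982 150.        ]
 [529.23597835   0.90652865 150.        ]
 [560.25327335  70.28900058 120.        ]]
pos [214.7 639.8 245.1] yaw -1.895 q [ 1.535  0.359  0.012 -0.    -1.224 -0.288] F [0.7 0.2 0.5] w 85.1 t 0.35
t xyz [589.2  95.3 493.4] twist(yaw down => -dyaw) -3.045
```

```bash
python3 -m handwheel '[{"tx":30,"tz":25,"twist":0.1,"hand":-1},{"tx":75,"tz":63,"twist":0.27,"hand":-1},{"tx":120,"tz":100,"twist":0.44,"hand":-1},{"tx":165,"tz":138,"twist":0.61,"hand":-1},{"tx":210,"tz":176,"twist":0.78,"hand":-1},{"tx":255,"tz":214,"twist":0.95,"hand":-1},{"tx":300,"tz":251,"twist":1.12,"hand":-1},{"tx":345,"tz":289,"twist":1.29,"hand":-1},{"tx":390,"tz":327,"twist":1.46,"hand":-1},{"tx":435,"tz":364,"twist":1.63,"hand":-1}]' 40
python3 - <<'E'
from h import *
p=[582.7,120.5,1.1504]
goto(wx(p,[(-225,0,150)])[0],2.721)
E
```

```text
pos [214.7 639.8 245.1] yaw -1.895 q [ 1.535  0.359  0.012 -0.    -1.224 -0.288] F [0.7 0.2 0.5] w 85.1 t 0.35
t xyz [599.2  95.3 492.4] twist(yaw down => -dyaw) -4.616invalid input
```

```bash
python3 -m handwheel '[{"tx":30,"ty":0,"tz":25,"twist":0.1,"hand":-1},{"tx":75,"ty":0,"tz":63,"twist":0.27,"hand":-1},{"tx":120,"ty":0,"tz":100,"twist":0.44,"hand":-1},{"tx":165,"ty":0,"tz":138,"twist":0.61,"hand":-1},{"tx":210,"ty":0,"tz":176,"twist":0.78,"hand":-1},{"tx":255,"ty":0,"tz":214,"twist":0.95,"hand":-1},{"tx":300,"ty":0,"tz":251,"twist":1.12,"hand":-1},{"tx":345,"ty":0,"tz":289,"twist":1.29,"hand":-1},{"tx":390,"ty":0,"tz":327,"twist":1.46,"hand":-1},{"tx":435,"ty":0,"tz":364,"twist":1.63,"hand":-1}]' 40
python3 - <<'E'
from h import *
p=[582.7,120.5,1.1504]
goto(wx(p,[(-225,0,150)])[0],2.721)
E
```

```text
time_s: 1.6
tool_pos: [421.8, 109.9, 245.8]
tool_rot: [0.137, 0.694, -0.694, -0.136]
wrist_force: [1.0, 0.7, -0.3]
gripper_width: -0.3
pos [421.8 109.9 245.8] yaw 2.754 q [ 0.711 -0.05  -0.483  0.    -1.136 -1.099] F [ 1.   0.7 -0.3] w -0.3 t 1.6
t xyz [-137.5   95.8  154.3] twist(yaw down => -dyaw) 0.033
```

```bash
python3 -m handwheel '[{"tx":-34,"ty":0,"tz":38,"twist":0.03,"hand":-1},{"tx":-69,"ty":10,"tz":77,"twist":0.03,"hand":-1},{"tx":-103,"ty":30,"tz":115,"twist":0.03,"hand":-1},{"tx":-137,"ty":60,"tz":154,"twist":0.03,"hand":-1},{"tx":-137,"ty":96,"tz":154,"twist":0.03,"hand":-1},{"tx":-137,"ty":96,"tz":154,"twist":0.03,"hand":-1}]'
python3 - <<'E'
from h import *
p=[582.7,120.5,1.1504]
goto(wx(p,[(-225,0,40)])[0],2.721)
d=imaging.get_image("wrist"); cv2.imwrite("pics/w1.png",d["frame"]); 
np.savez("w1.npz",**d)
E
```

```text
time_s: 2.35
tool_pos: [488.5, -85.4, 147.6]
tool_rot: [-0.146, -0.691, 0.692, 0.149]
wrist_force: [0.1, 0.1, 0.4]
gripper_width: 0.2
pos [488.5 -85.4 147.6] yaw 2.721 q [ 0.223  0.157 -0.507 -0.001 -0.91  -0.643] F [0.1 0.1 0.4] w 0.2 t 2.35
t xyz [ -2.3 107.6  -1.6] twist(yaw down => -dyaw) 0.0
```

View pics/w1.png

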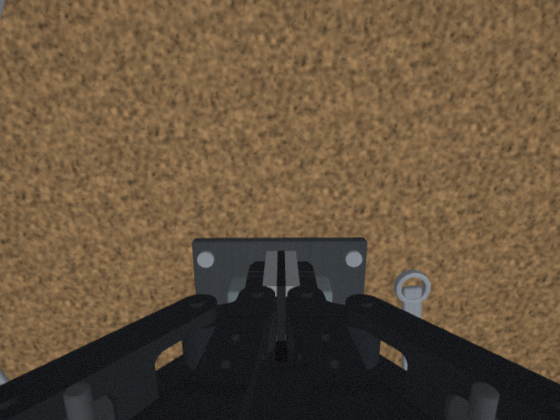

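The wrist view shows the bed's rear edge at row 239, between columns 193 and 367. It is horizontal, so the yaw is right. The bolts are at (205,259) and (354,259).

Run:
```python
from h import *
d=dict(np.load("w1.npz")); p=[582.7,120.5,1.1504]
for uv,z in(((193.5,239.5),12),((366.5,239.5),12),((205,259),14),((354,259),14)):
    X=ray(d,uv,z); print(X.round(1),fx(p,X).round(1))
```

```text
[566.8 -88.   12. ] [[-196.8  -70.6   12. ]]
[433.3 -28.3  12. ] [[-196.8   75.6   12. ]]
[565.3 -68.9  14. ] [[-180.   -61.4   14. ]]
[449.4 -17.   14. ] [[-180.    65.6   14. ]]
```

```bash
python3 -m handwheel '[{"tx":-1,"ty":40,"tz":-2,"twist":0,"hand":-1},{"tx":-1,"ty":80,"tz":-4,"twist":0,"hand":-1},{"tx":-1,"ty":105,"tz":-5,"twist":0,"hand":-1},{"tx":-1,"ty":107,"tz":-5,"twist":0,"hand":-1},{"tx":-1,"ty":107,"tz":-5,"twist":0,"hand":-1}]'
python3 - <<'E'
from h import *
p=[580.9,120.2,1.1504]
goto(wx(p,[(-106,0,40)])[0],2.721)
c=cams(); overlay(c,p,"d1",24,0.2,(53,11))
d=imaging.get_image("wrist"); cv2.imwrite("pics/w2.png",d["frame"]);
E
```

```text
time_s: 3.02
tool_pos: [494.2, -80.0, 44.3]
tool_rot: [0.147, 0.692, -0.692, -0.146]
wrist_force: [-0.8, -0.2, 0.7]
gripper_width: -0.3
pos [494.2 -80.   44.3] yaw 2.725 q [ 0.233  0.306 -0.615  0.001 -0.649 -0.65 ] F [-0.8 -0.2  0.7] w -0.3 t 3.025
t xyz [   2.1    4.4 -112.1] twist(yaw down => -dyaw) 0.004
```

View pics/d1_scene.png

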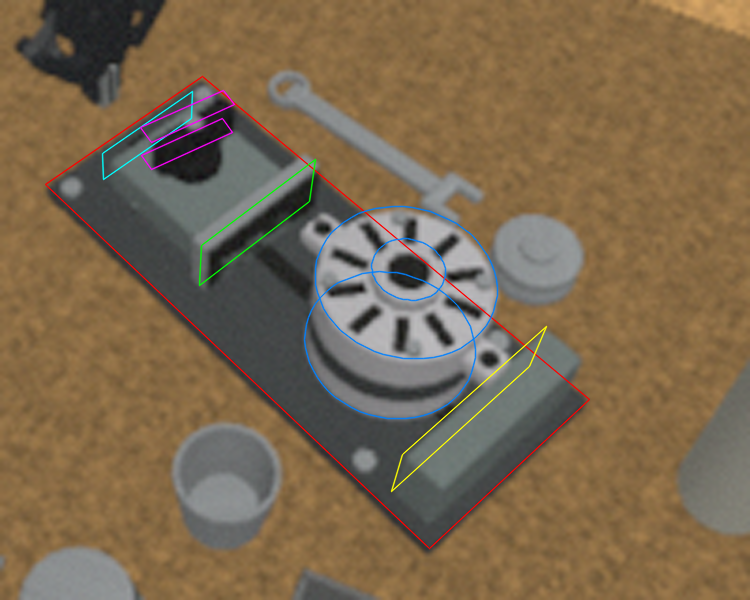

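View pics/d1_side.png

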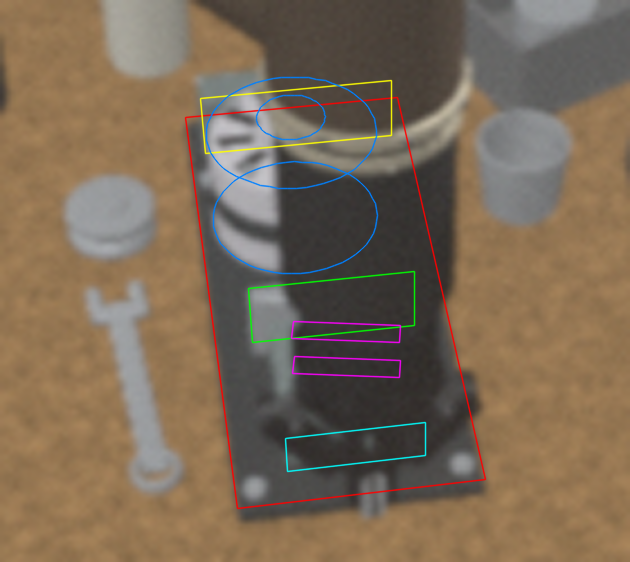

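The overlay agrees with both views: jaw travel is about 24 mm and the alternator is near fixture (53, 11). Pushing now.

```bash
python3 -m handwheel '[{"tx":2,"ty":4,"tz":-12,"twist":0,"hand":-1},{"tx":2,"ty":4,"tz":-24,"twist":0,"hand":-1},{"tx":2,"ty":4,"tz":-32,"twist":0,"hand":-1},{"tx":2,"ty":4,"tz":-38,"twist":0,"hand":-1},{"tx":2,"ty":4,"tz":-44,"twist":0,"hand":-1},{"tx":2,"ty":4,"tz":-50,"twist":0,"hand":-1},{"tx":2,"ty":4,"tz":-56,"twist":0,"hand":-1},{"tx":2,"ty":4,"tz":-62,"twist":0,"hand":-1},{"tx":2,"ty":4,"tz":-68,"twist":0,"hand":-1},{"tx":2,"ty":4,"tz":-74,"twist":0,"hand":-1}]'
python3 - <<'E'
from h import *
p=[580.9,120.2,1.1504]
goto(wx(p,[(-106,0,40)])[0],2.721)
c=cams(); overlay(c,p,"e1",62,0.2,(53,11))
E
```

```text
time_s: 4.42
tool_pos: [522.0, -11.6, 40.1]
tool_rot: [0.147, 0.692, -0.692, -0.146]
wrist_force: [0.6, -3.0, -0.8]
gripper_width: 0.1
pos [522.  -11.6  40.1] yaw 2.724 q [ 0.354  0.341 -0.571  0.001 -0.658 -0.772] F [ 0.6 -3.  -0.8] w 0.1 t 4.425
t xyz [ -0.1   0.1 -38.4] twist(yaw down => -dyaw) 0.003
```

View pics/e1_scene.png

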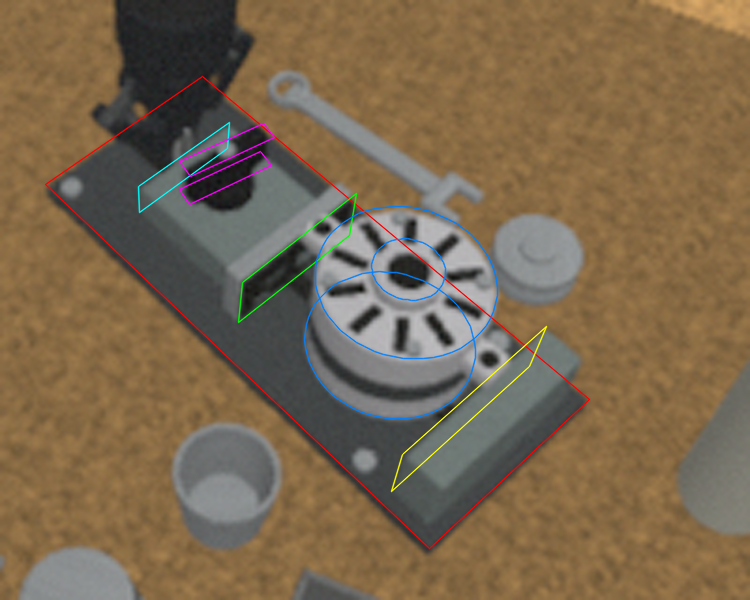

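```bash
python3 -m handwheel '[{"tx":0,"ty":0,"tz":-4,"twist":0,"hand":-1},{"tx":0,"ty":0,"tz":-8,"twist":0,"hand":-1},{"tx":0,"ty":0,"tz":-12,"twist":0,"hand":-1},{"tx":0,"ty":0,"tz":-16,"twist":0,"hand":-1}]'
python3 - <<'E'
from h import *
p=[580.9,120.2,1.1504]
goto(wx(p,[(-106,0,40)])[0],2.721)
c=cams(); overlay(c,p,"e2",74,0.2,(53,11))
E
```

```text
time_s: 5.03
tool_pos: [529.0, 3.7, 40.2]
tool_rot: [0.147, 0.692, -0.691, -0.146]
wrist_force: [-0.2, -3.5, -0.5]
gripper_width: -0.2
pos [529.    3.7  40.2] yaw 2.724 q [ 0.378  0.349 -0.556  0.    -0.664 -0.796] F [-0.2 -3.5 -0.5] w -0.2 t 5.025
t xyz [  0.1   0.2 -21.5] twist(yaw down => -dyaw) 0.003
```

View pics/e2_scene.png

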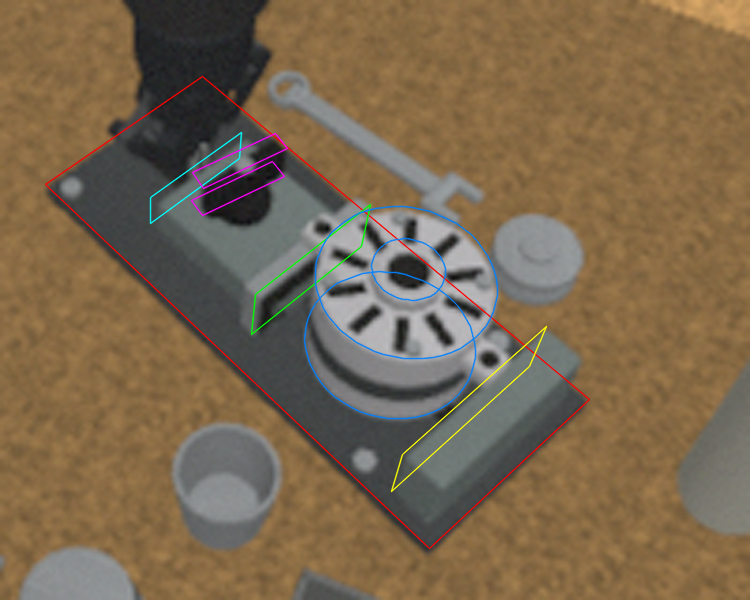

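The ear passes over the jaw and the push force is still only 3.5 N. Continuing.

```bash
python3 -m handwheel '[{"tx":0,"ty":0,"tz":-3,"twist":0,"hand":-1},{"tx":0,"ty":0,"tz":-6,"twist":0,"hand":-1},{"tx":0,"ty":0,"tz":-9,"twist":0,"hand":-1},{"tx":0,"ty":0,"tz":-12,"twist":0,"hand":-1},{"tx":0,"ty":0,"tz":-15,"twist":0,"hand":-1}]'
python3 - <<'E'
from h import *
p=[580.9,120.2,1.1504]
goto(wx(p,[(-106,0,40)])[0],2.721)
E
python3 -m handwheel '[{"tx":0,"ty":0,"tz":-2,"twist":0,"hand":-1},{"tx":0,"ty":0,"tz":-4,"twist":0,"hand":-1}]'
python3 - <<'E'
from h import *
p=[580.9,120.2,1.1504]
goto(wx(p,[(-106,0,40)])[0],2.721)
c=cams(); overlay(c,p,"e3",92,0.2,(62,11))
E
```

```text
time_s: 5.75
tool_pos: [534.7, 16.5, 40.2]
tool_rot: [-0.147, -0.692, 0.692, 0.146]
wrist_force: [-0.0, -10.9, 2.6]
gripper_width: 0.1
pos [534.7  16.5  40.2] yaw 2.724 q [ 0.398  0.357 -0.542  0.002 -0.671 -0.817] F [ -0.  -10.9   2.6] w 0.1 t 5.75
t xyz [ 0.1  0.2 -7.5] twist(yaw down => -dyaw) 0.003
time_s: 6.0
tool_pos: [535.7, 18.8, 40.2]
tool_rot: [-0.147, -0.691, 0.693, 0.147]
wrist_force: [-0.7, -10.3, 2.1]
gripper_width: -0.1
pos [535.7  18.8  40.2] yaw 2.724 q [ 0.403  0.36  -0.539  0.003 -0.674 -0.823] F [ -0.7 -10.3   2.1] w -0.1 t 6.0
t xyz [ 0.1  0.2 -5. ] twist(yaw down => -dyaw) 0.003
```

View pics/e3_scene.png

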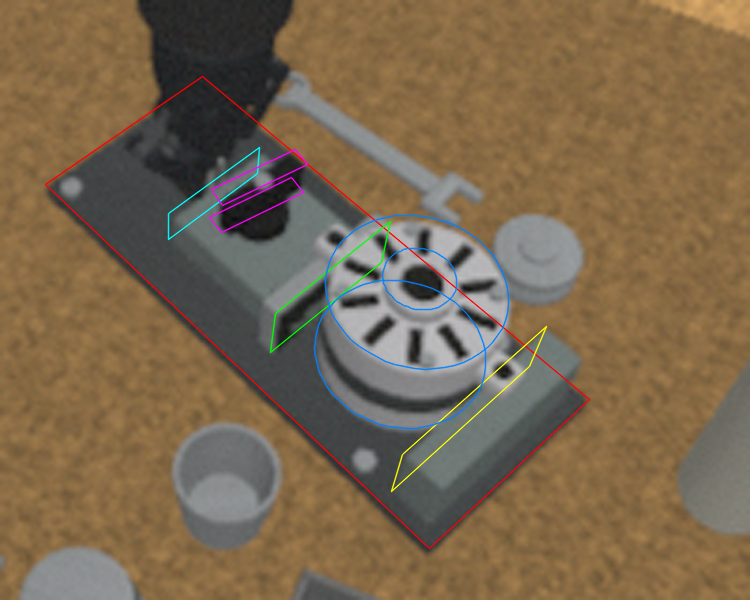

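```bash
g(){ python3 -c "
from h import *
goto(wx([580.9,120.2,1.1504],[(-106,0,40)])[0],2.721)"; }
python3 -m handwheel '[{"tx":0,"ty":0,"tz":-2,"twist":0,"hand":-1},{"tx":0,"ty":0,"tz":-4,"twist":0,"hand":-1}]' >/dev/null; g
python3 -m handwheel '[{"tx":0,"ty":0,"tz":-2,"twist":0,"hand":-1},{"tx":0,"ty":0,"tz":-4,"twist":0,"hand":-1}]' >/dev/null; g
```

```text
pos [536.8  21.3  40.3] yaw 2.724 q [ 0.407  0.362 -0.536  0.005 -0.677 -0.829] F [ -0.3 -11.6   2.6] w -0.2 t 6.35
t xyz [ 0.1  0.2 -2.3] twist(yaw down => -dyaw) 0.003
pos [537.7  23.4  40.3] yaw 2.723 q [ 0.411  0.364 -0.533  0.007 -0.68  -0.834] F [ -1.  -18.2   4.3] w -0.5 t 6.6
t xyz [ 0.1  0.3 -0. ] twist(yaw down => -dyaw) 0.002
```

```bash
g(){ python3 -c "
from h import *
goto(wx([580.9,120.2,1.1504],[(-106,0,40)])[0],2.721)"; }
python3 -m handwheel '[{"tx":0,"ty":0,"tz":-3,"twist":0,"hand":-1}]' >/dev/null; g
python3 -m handwheel '[{"tx":0,"ty":0,"tz":-4,"twist":0,"hand":-1}]' >/dev/null; g
python3 - <<'E'
from h import *
c=cams(); overlay(c,[580.9,120.2,1.1504],"e4",100,0.2,(70,11))
E
```

```text
pos [537.6  23.5  40.3] yaw 2.723 q [ 0.412  0.366 -0.531  0.01  -0.685 -0.839] F [  0.1 -21.5   5.2] w -0.3 t 6.725
t xyz [-0.   0.3  0. ] twist(yaw down => -dyaw) 0.002
pos [537.6  23.6  40.3] yaw 2.723 q [ 0.415  0.368 -0.53   0.014 -0.69  -0.844] F [  0.7 -26.4   6. ] w 0.1 t 6.85
t xyz [-0.1  0.3  0.1] twist(yaw down => -dyaw) 0.002
```

View pics/e4_scene.png

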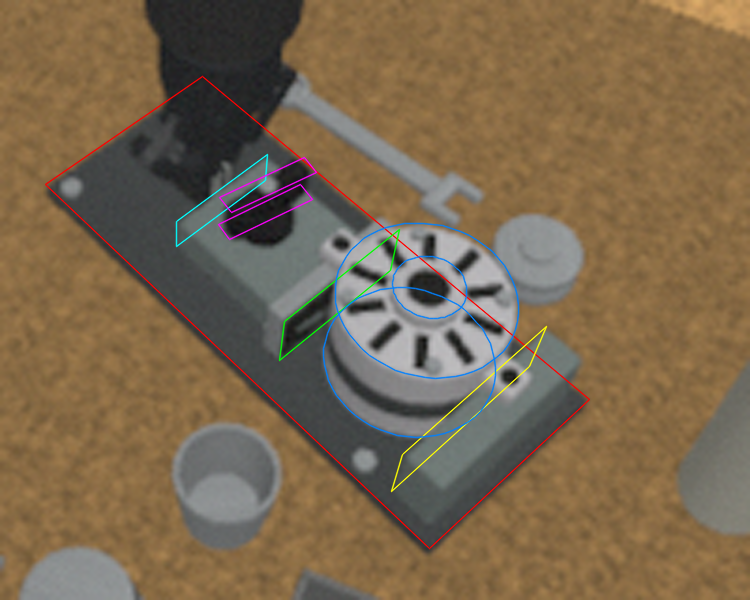

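The push has stalled at 26 N, so the unit is probably home. I'll check for a gap at the fence in an enlarged view.

Run:
```python
from h import *
c=cams()
a=c["scene"]["frame"][210:305,310:410]; cv2.imwrite("pics/z1.png",cv2.resize(a,None,fx=6,fy=6,interpolation=cv2.INTER_CUBIC)*1)
a=c["side"]["frame"][125:195,205:285]; a=cv2.resize(a,None,fx=7,fy=7,interpolation=cv2.INTER_CUBIC); cv2.imwrite("pics/z2.png",a)
```

```text
(no output)
```

View pics/z1.png

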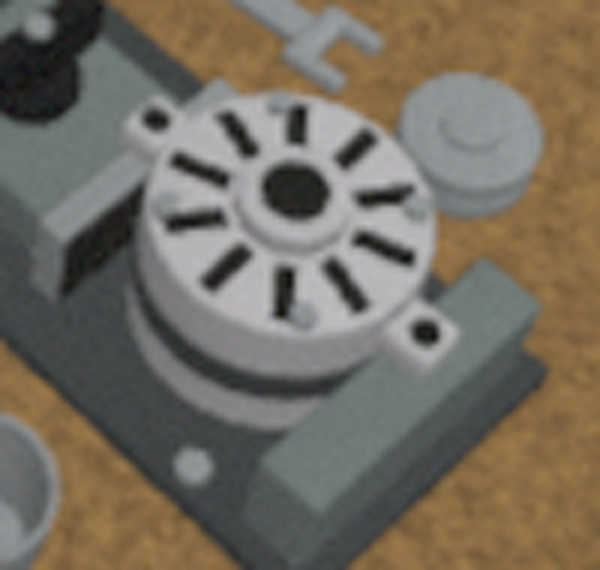

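View pics/z2.png

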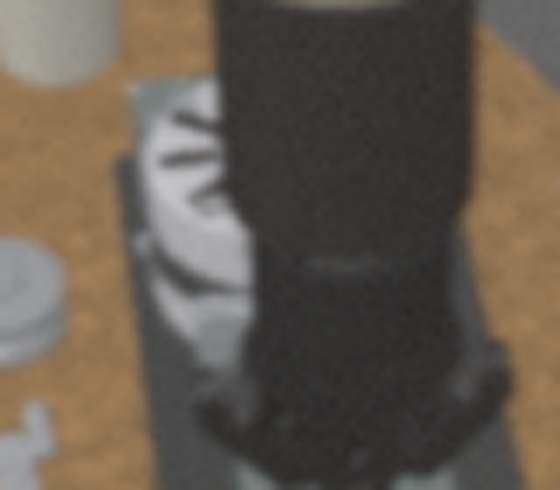

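Run:
```python
from h import *
d=imaging.get_image("scene"); p=[580.9,120.2,1.1504]
Z=lambda u,v:(310+u/6-.4,210+v/6-.4)
for n,uv,z in [("hole",(297,190),99),("fence L",(483,258),62),("fence M",(340,397),62),("fence R",(265,464),62),("ear1",(156,120),74),("ear2",(427,331),74),("jawtop front R",(63,240),61),("drum bottom near tangent",(262,428),12)]:
    X=ray(d,Z(*uv),z); print(n,fx(p,X).round(1))
```

```text
hole [[70.5 10.5 99. ]]
fence L [[126.4  62.4  62. ]]
fence M [[129.5 -23.3  62. ]]
fence R [[129.5 -63.9  62. ]]
ear1 [[ 3.4  8.3 74. ]]
ear2 [[135.6  15.   74. ]]
jawtop front R [[ 13.3 -51.5  61. ]]
drum bottom near tangent [[106.5 -30.2  12. ]]
```

The boss is at fixture x ≈ 70.5, the jaw front is at about 14 mm (15 expected), and the push is stalled. That counts as home. Now I'll back straight off, lift and turn the tool for the knob.

```bash
python3 -m handwheel '[{"tx":0,"ty":0,"tz":4,"twist":0,"hand":-1},{"tx":0,"ty":0,"tz":20,"twist":0,"hand":-1},{"tx":0,"ty":0,"tz":40,"twist":0,"hand":-1},{"tx":0,"ty":-40,"tz":45,"twist":0,"hand":-1},{"tx":0,"ty":-95,"tz":45,"twist":-0.1,"hand":-0.5},{"tx":0,"ty":-130,"tz":45,"twist":-0.28,"hand":0},{"tx":0,"ty":-130,"tz":45,"twist":-0.46,"hand":0},{"tx":0,"ty":-130,"tz":45,"twist":-0.64,"hand":0},{"tx":0,"ty":-130,"tz":45,"twist":-0.82,"hand":0},{"tx":0,"ty":-130,"tz":45,"twist":-1.0,"hand":0}]'
python3 - <<'E'
from h import *
goto(wx([580.9,120.2,1.1504],[(-55,0,150)])[0],-2.19)
c=cams(); overlay(c,[580.9,120.2,1.1504],"f1",100,0.2,(70,11))
d=imaging.get_image("wrist"); cv2.imwrite("pics/w3.png",d["frame"]); np.savez("w3.npz",**d)
a=c["scene"]["frame"][180:255,270:370]; cv2.imwrite("pics/z3.png",cv2.resize(a,None,fx=7,fy=7,interpolation=cv2.INTER_CUBIC))
E
```

```text
time_s: 8.35
tool_pos: [520.2, -16.3, 171.1]
tool_rot: [0.21, -0.673, 0.68, -0.199]
wrist_force: [-0.8, -0.0, -0.7]
gripper_width: 42.7
pos [520.2 -16.3 171.1] yaw -2.555 q [ 0.353  0.175 -0.427  0.011 -0.984  0.227] F [-0.8 -0.  -0.7] w 42.7 t 8.35
t xyz [-79.9  19.5 -50.8] twist(yaw down => -dyaw) -0.365
```

View pics/f1_scene.png

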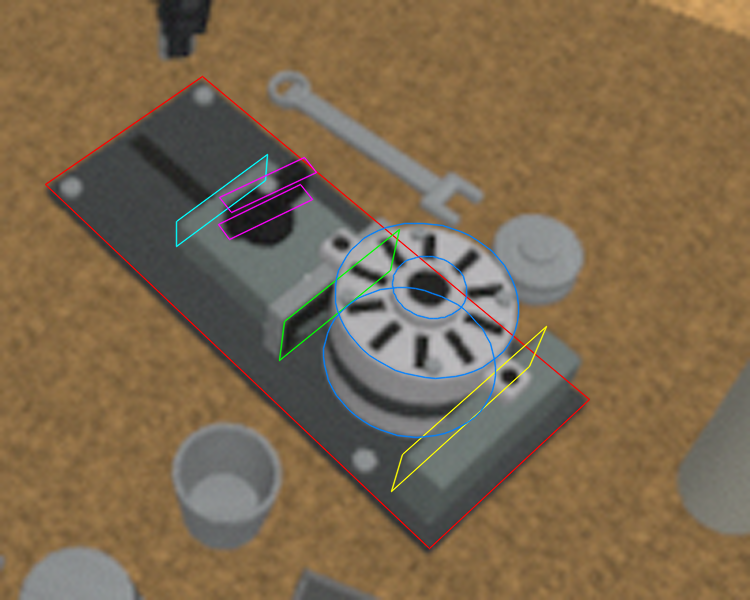

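View pics/w3.png

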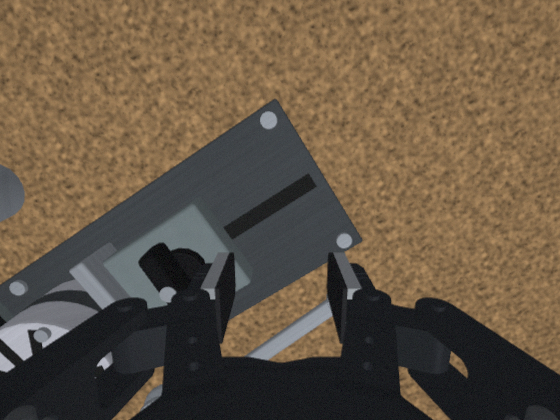

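View pics/f1_side.png

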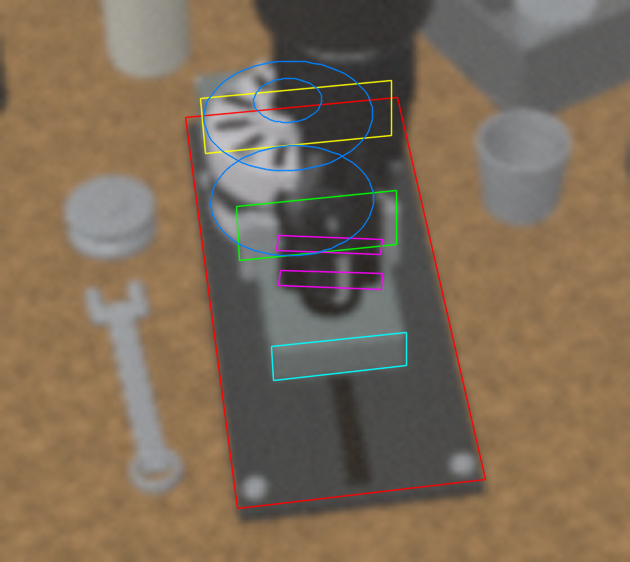

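Run:
```python
from h import *
d=dict(np.load("w3.npz"))
a=d["frame"][180:330,60:270]; cv2.imwrite("pics/z4.png",cv2.resize(cv2.convertScaleAbs(a,alpha=1.6,beta=20),None,fx=3.6,fy=3.6,interpolation=cv2.INTER_CUBIC))
```

```text
(no output)
```

View pics/z4.png

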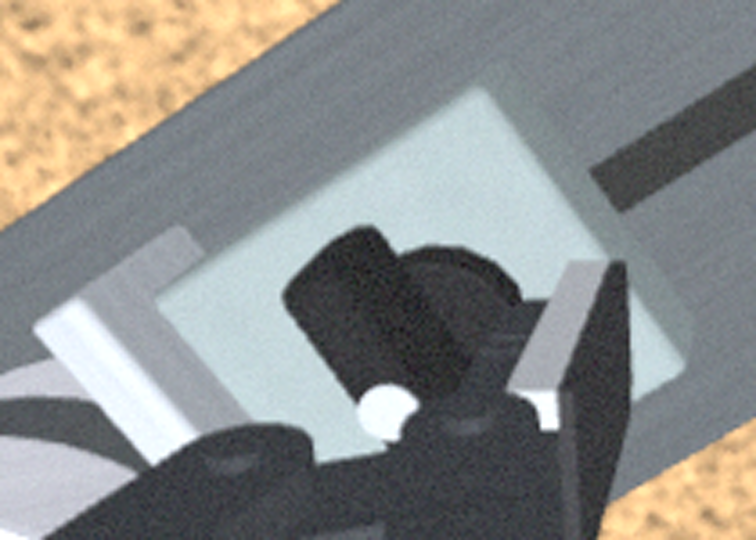

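View pics/z3.png

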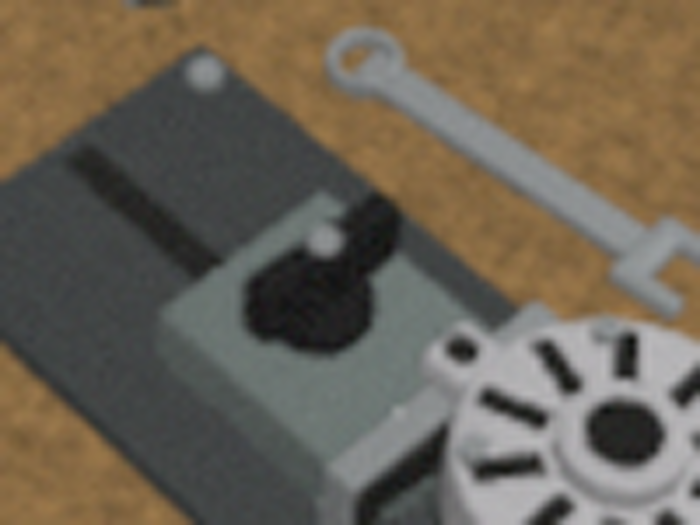

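Run:
```python
from h import *
d=dict(np.load("w3.npz")); c=imaging.get_image("scene");p=[580.9,120.2,1.1504]
W=lambda u,v:(60+u/3.6-.4,180+v/3.6-.4)
Z=lambda u,v:(270+u/7-.4,180+v/7-.4)
a,b=[fx(p,ray(d,W(*u),85.5))[0] for u in((288,301),(357,392))]; print(a,b,"angle",np.arctan2(*(b-a)[:2]), np.arctan2(*(a-b)[:2]))
for z in(85.5,88.5): print("bolt",fx(p,ray(d,W(388,412),z)),fx(p,ray(c,Z(324,240),z)), ray(d,W(388,412),z))
a,b=[fx(p,ray(d,W(*u),61))[0] for u in((35,328),(150,468))];print("jaw front edge",a,b)
a,b=[fx(p,ray(d,W(*u),42.5))[0] for u in((482,88),(686,365))];print("jaw back top",a,b)
a,b=[fx(p,ray(c,Z(*u),85.5))[0] for u in((335,215),(380,190))];print("scene wing edge",a,b,np.arctan2(*(b-a)[:2]))
```

```text
[-52.39512111 -28.62309372  85.5       ] [-51.60396845  -6.16699476  85.5       ] angle 0.03521651603373317 -3.10637613755606
bolt [[-54.03437915   0.59860179  85.5       ]] [[-54.94363102  -0.639656    85.5       ]] [558.30088486  71.11484492  85.5       ]
bolt [[-55.81598946  -0.18831291  88.5       ]] [[-53.46460794  -2.33548678  88.5       ]] [558.29216585  69.16720686  88.5       ]
jaw front edge [ 11.58200751 -49.95816111  61.        ] [ 13.03882158 -10.6830021   61.        ]
jaw back top [-94.06711154 -39.88475933  42.5       ] [-94.56363145  40.19108599  42.5       ]
scene wing edge [-60.11156544   9.67363126  85.5       ] [-57.51380107  28.91724156  85.5       ] 0.13418244943774787
```

Knob axis is at about fixture (-55, 0) with the wing turned about 0.06 rad. Moving above it, biased about 1.5 mm towards the fence.

Run:
```python
from h import *
goto(wx([580.9,120.2,1.1504],[(-53.5,0,140)])[0],-2.05)
```

```text
pos [520.5 -16.1 171.1] yaw -2.565 q [ 0.353  0.175 -0.427  0.011 -0.984  0.217] F [-0.6 -0.1 -0.1] w 42.9 t 8.55
t xyz [-80.5  29.5 -52.5] twist(yaw down => -dyaw) -0.515
```

```bash
python3 -m handwheel '[{"tx":-25,"ty":0,"tz":-16,"twist":-0.17,"hand":0},{"tx":-55,"ty":8,"tz":-36,"twist":-0.34,"hand":0},{"tx":-80,"ty":20,"tz":-52,"twist":-0.51,"hand":0},{"tx":-80,"ty":29,"tz":-52,"twist":-0.51,"hand":0},{"tx":-80,"ty":29,"tz":-52,"twist":-0.51,"hand":0}]'
python3 - <<'E'
from h import *
goto(wx([580.9,120.2,1.1504],[(-53.5,0,75)])[0],-2.05)
d=imaging.get_image("wrist"); cv2.imwrite("pics/w4.png",d["frame"]); np.savez("w4.npz",**d)
E
```

```text
time_s: 9.18
tool_pos: [558.0, 70.1, 139.5]
tool_rot: [0.371, -0.604, 0.608, -0.358]
wrist_force: [1.2, 0.4, -0.0]
gripper_width: 42.6
pos [558.   70.1 139.5] yaw -2.059 q [ 0.478  0.276 -0.373  0.009 -0.94   0.599] F [ 1.2  0.4 -0. ] w 42.6 t 9.175
t xyz [-2.8 64.5  0.7] twist(yaw down => -dyaw) -0.009
```

View pics/w4.png

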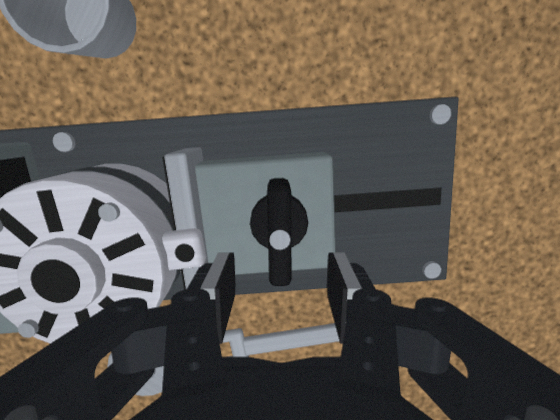

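The wrist view shows the wing upright at column 280, midway between the pads (about 215 and 345). Descending.

```bash
python3 -m handwheel '[{"tx":-1,"ty":30,"tz":0,"twist":0,"hand":0},{"tx":-2.5,"ty":50,"tz":0.5,"twist":0,"hand":0},{"tx":-2.5,"ty":60,"tz":0.5,"twist":0,"hand":0},{"tx":-2.5,"ty":65,"tz":0.5,"twist":0,"hand":0},{"tx":-2.5,"ty":65,"tz":0.5,"twist":0,"hand":0}]'
python3 - <<'E'
from h import *
goto(wx([580.9,120.2,1.1504],[(-53.5,0,74)])[0],-2.05)
d=imaging.get_image("wrist"); cv2.imwrite("pics/w5.png",d["frame"])
E
```

```text
time_s: 9.85
tool_pos: [559.4, 70.9, 75.6]
tool_rot: [0.37, -0.604, 0.608, -0.358]
wrist_force: [0.9, 0.9, 0.2]
gripper_width: 42.6
pos [559.4  70.9  75.6] yaw -2.059 q [ 0.478  0.353 -0.438  0.01  -0.796  0.597] F [0.9 0.9 0.2] w 42.6 t 9.85
t xyz [-0.3  1.6 -0.5] twist(yaw down => -dyaw) -0.009
```

View pics/w5.png

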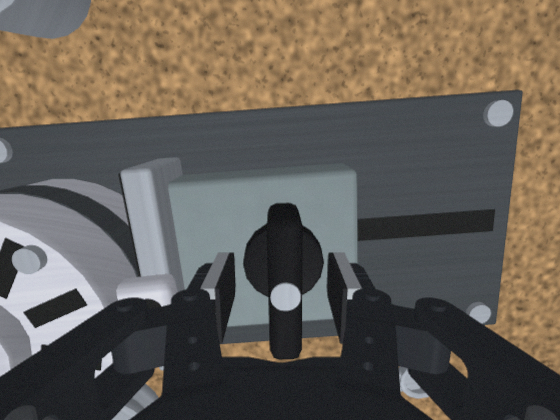

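The wing is about 5 px (2 mm) towards the jaw-back side of the pad centre. That is the bias I wanted. Closing.

```bash
python3 -m handwheel '[{"tx":0,"ty":1,"tz":0,"twist":0,"hand":-0.3},{"tx":0,"ty":1,"tz":0,"twist":0,"hand":-0.5},{"tx":0,"ty":1,"tz":0,"twist":0,"hand":-0.8},{"tx":0,"ty":1,"tz":0,"twist":0,"hand":-1},{"tx":0,"ty":1,"tz":0,"twist":0,"hand":-1},{"tx":0,"ty":1,"tz":0,"twist":0,"hand":-1}]' 50
python3 - <<'E'
from h import *
goto(wx([580.9,120.2,1.1504],[(-53.5,0,74)])[0],-3.6)
c=cams(); overlay(c,[580.9,120.2,1.1504],"k1",100,0.06,(70,11))
E
```

```text
time_s: 10.65
tool_pos: [558.9, 69.8, 75.4]
tool_rot: [0.371, -0.603, 0.608, -0.358]
wrist_force: [-2.8, -6.4, 5.9]
gripper_width: 13.3
pos [558.9  69.8  75.4] yaw -2.059 q [ 0.477  0.353 -0.44   0.012 -0.796  0.597] F [-2.8 -6.4  5.9] w 13.3 t 10.65
t xyz [-1.5  1.4 -0.6] twist(yaw down => -dyaw) 1.541
```

View pics/k1_scene.png

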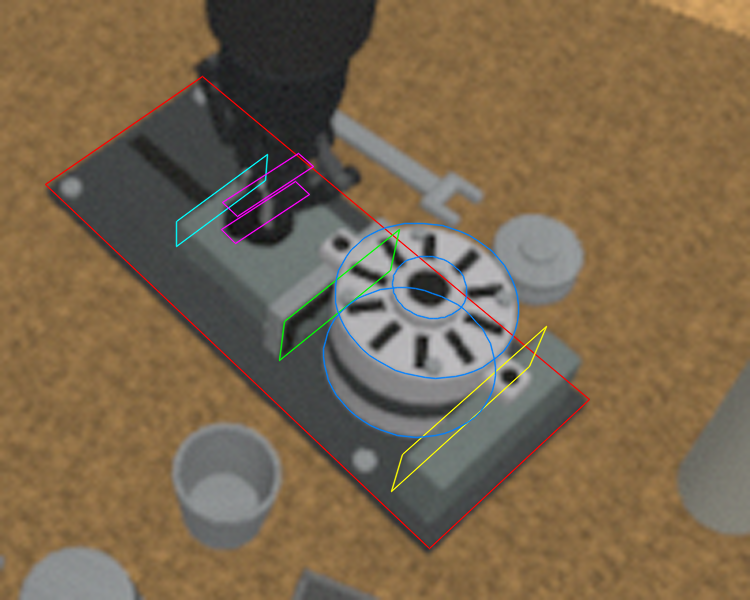

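Gripped at 13.3 mm. The reaction shows about 7 N pushing the jaw towards the fence. Turning clockwise (+twist) and keeping that bias.

```bash
python3 -m handwheel '[{"tx":-1.5,"ty":0,"tz":0,"twist":0.1,"hand":-1},{"tx":-1.5,"ty":0,"tz":0,"twist":0.2,"hand":-1},{"tx":-1.5,"ty":0,"tz":0,"twist":0.3,"hand":-1},{"tx":-1.5,"ty":0,"tz":0,"twist":0.4,"hand":-1},{"tx":-1.5,"ty":0,"tz":0,"twist":0.5,"hand":-1}]'
python3 - <<'E'
from h import *
goto(wx([580.9,120.2,1.1504],[(-53.5,0,74)])[0],-3.6)
print(get_obs()["ft_torque"])
c=cams(); overlay(c,[580.9,120.2,1.1504],"k2",100,0.5,(70,11))
E
```

```text
time_s: 11.38
tool_pos: [558.7, 69.7, 75.5]
tool_rot: [0.209, -0.673, 0.682, -0.195]
wrist_force: [-2.0, -7.7, 3.0]
gripper_width: 12.8
pos [558.7  69.7  75.5] yaw -2.562 q [ 0.478  0.354 -0.439  0.013 -0.799  0.093] F [-2.  -7.7  3. ] w 12.8 t 11.375
t xyz [-1.2  1.5 -1.2] twist(yaw down => -dyaw) 1.038
[-2.04983592  0.34657712  0.27317485]
```

View pics/k2_scene.png

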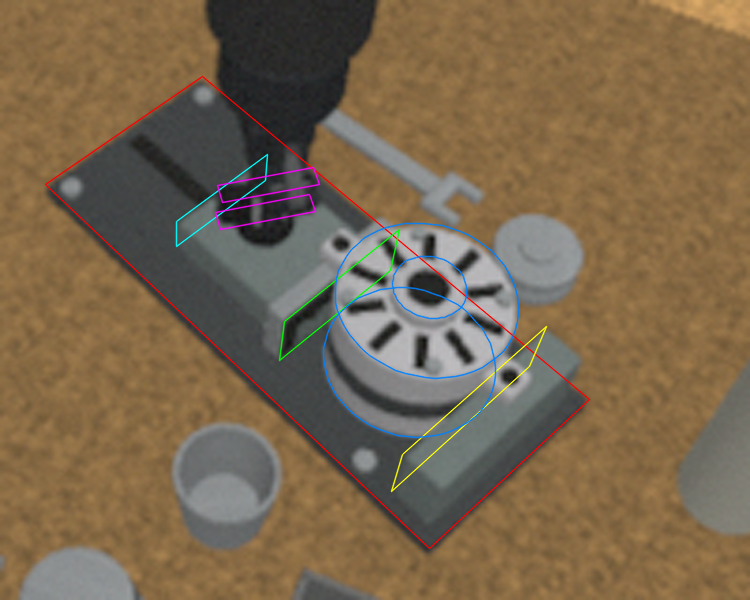

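```bash
python3 -m handwheel '[{"tx":-1.2,"ty":0,"tz":-0.8,"twist":0.1,"hand":-1},{"tx":-1.2,"ty":0,"tz":-0.8,"twist":0.2,"hand":-1},{"tx":-1.2,"ty":0,"tz":-0.8,"twist":0.3,"hand":-1},{"tx":-1.2,"ty":0,"tz":-0.8,"twist":0.4,"hand":-1},{"tx":-1.2,"ty":0,"tz":-0.8,"twist":0.5,"hand":-1},{"tx":-1.2,"ty":0,"tz":-0.8,"twist":0.6,"hand":-1}]' 80
python3 - <<'E'
from h import *
goto(wx([580.9,120.2,1.1504],[(-53.5,0,74)])[0],-3.6)
print(get_obs()["ft_torque"])
E
```

```text
time_s: 12.22
tool_pos: [558.5, 69.7, 75.6]
tool_rot: [-0.003, -0.7, 0.714, 0.014]
wrist_force: [-1.4, -6.9, 3.0]
gripper_width: 12.6
pos [558.5  69.7  75.6] yaw 3.118 q [ 0.479  0.354 -0.438  0.014 -0.801 -0.512] F [-1.4 -6.9  3. ] w 12.6 t 12.225
t xyz [-0.6  1.6 -1.7] twist(yaw down => -dyaw) 6.718
[-1.72366544  0.45861898  0.28114996]
```

```bash
python3 -m handwheel '[{"tx":-0.5,"ty":0,"tz":-1.3,"twist":0.1,"hand":-1},{"tx":-0.5,"ty":0,"tz":-1.3,"twist":0.2,"hand":-1},{"tx":-0.5,"ty":0,"tz":-1,"twist":0.3,"hand":-1},{"tx":-0.5,"ty":0,"tz":-1,"twist":0.38,"hand":-1}]'
python3 - <<'E'
from h import *
goto(wx([580.9,120.2,1.1504],[(-53.5,0,74)])[0],-3.6)
print(get_obs()["ft_torque"])
E
python3 -m handwheel '[{"tx":0,"ty":0,"tz":0,"twist":0.06,"hand":-1},{"tx":0,"ty":0,"tz":0,"twist":0.1,"hand":-1}]'
python3 - <<'E'
from h import *
goto(wx([580.9,120.2,1.1504],[(-53.5,0,74)])[0],-3.6)
print(get_obs()["ft_torque"])
E
```

```text
time_s: 12.72
tool_pos: [558.3, 69.7, 75.7]
tool_rot: [-0.138, -0.684, 0.701, 0.147]
wrist_force: [-2.4, -5.8, 2.4]
gripper_width: 12.6
pos [558.3  69.7  75.7] yaw 2.735 q [ 0.479  0.355 -0.438  0.014 -0.803 -0.895] F [-2.4 -5.8  2.4] w 12.6 t 12.725
t xyz [-0.1  1.6 -1.8] twist(yaw down => -dyaw) 6.335
[-0.96126014  0.32731023  0.33472265]
time_s: 12.98
tool_pos: [558.2, 69.6, 75.7]
tool_rot: [-0.173, -0.676, 0.693, 0.181]
wrist_force: [-1.2, -0.3, -0.8]
gripper_width: 12.8
pos [558.2  69.6  75.7] yaw 2.635 q [ 0.479  0.354 -0.438  0.014 -0.803 -0.995] F [-1.2 -0.3 -0.8] w 12.8 t 12.975
t xyz [ 0.   1.7 -2. ] twist(yaw down => -dyaw) 6.235
[0.39606866 0.26867998 1.67224228]
```

Torque jumped to 1.7 N m at a knob angle of about 1.6, so the knob is at its stop. Releasing, lifting and checking.

```bash
python3 -m handwheel '[{"tx":0,"ty":0,"tz":0,"twist":0,"hand":-0.6},{"tx":0,"ty":0,"tz":0,"twist":0,"hand":-0.2},{"tx":0,"ty":0,"tz":0,"twist":0,"hand":0},{"tx":0,"ty":0,"tz":0,"twist":0,"hand":0},{"tx":0,"ty":-20,"tz":0,"twist":0,"hand":0},{"tx":0,"ty":-60,"tz":0,"twist":0,"hand":0},{"tx":0,"ty":-100,"tz":0,"twist":0,"hand":0},{"tx":0,"ty":-120,"tz":40,"twist":0,"hand":0},{"tx":0,"ty":-130,"tz":90,"twist":0,"hand":0},{"tx":0,"ty":-130,"tz":130,"twist":0,"hand":0}]'
python3 - <<'E'
from h import *
c=cams(); overlay(c,[580.9,120.2,1.1504],"m1",100,1.6,(70,11))
d=imaging.get_image("wrist"); cv2.imwrite("pics/w6.png",d["frame"]); np.savez("w6.npz",**d)
a=c["scene"]["frame"][180:305,270:410]; cv2.imwrite("pics/z6.png",cv2.resize(a,None,fx=4.5,fy=4.5,interpolation=cv2.INTER_CUBIC))
print(get_obs()["tool_pos"],get_obs()["wrist_force"])
E
```

```text
time_s: 14.22
tool_pos: [496.8, -42.4, 210.2]
tool_rot: [-0.174, -0.676, 0.693, 0.18]
wrist_force: [-0.0, 0.9, 0.6]
gripper_width: 42.7
[496.52689373 -42.60812533 209.63381917] [0.67852478 0.26956174 0.09069877]
```

View pics/z6.png

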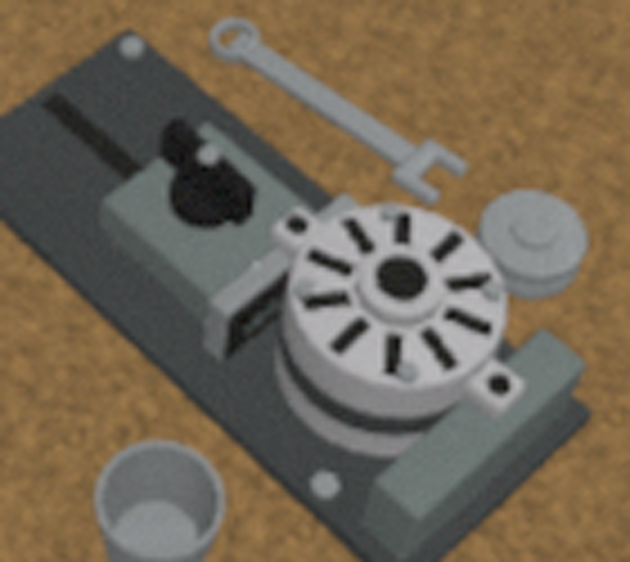

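View pics/w6.png

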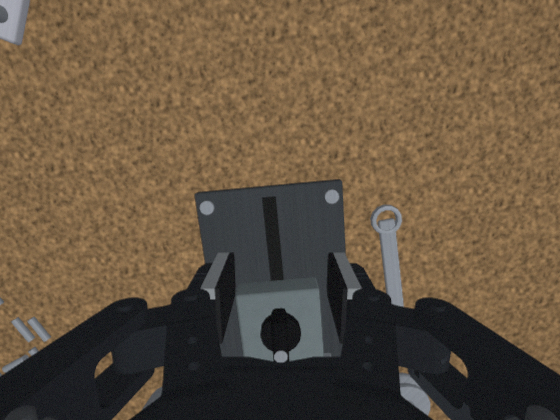

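View pics/m1_side.png

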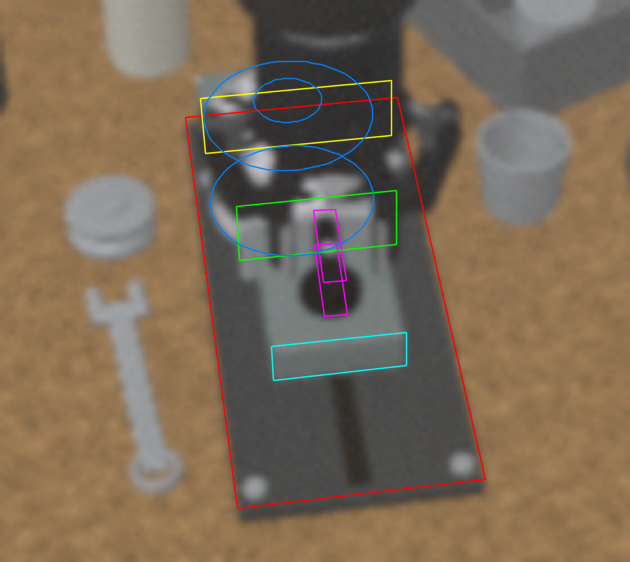

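The knob wing now lies along the bed. I'll compare jaw and alternator positions before and after clamping numerically.

Run:
```python
from h import *
now=imaging.get_image("scene")["frame"]
A=cv2.cvtColor(cv2.resize(cv2.imread("pics/z3.png"),(100,75),interpolation=cv2.INTER_AREA),cv2.COLOR_BGR2GRAY).astype(np.float32)
B=cv2.cvtColor(now[180:255,270:370],cv2.COLOR_BGR2GRAY).astype(np.float32)
for n,(x0,y0,x1,y1) in {"jaw front":(42,52,64,75),"jaw back edge":(20,40,40,60),"unit":(68,46,100,75),"bed":(0,0,35,30)}.items():
    print(n,cv2.phaseCorrelate(A[y0:y1,x0:x1].copy(),B[y0:y1,x0:x1].copy(),cv2.createHanningWindow((x1-x0,y1-y0),cv2.CV_32F)))
a=cv2.cvtColor(cv2.resize(cv2.imread("pics/z1.png"),(100,95),interpolation=cv2.INTER_AREA),cv2.COLOR_BGR2GRAY).astype(np.float32)
b=cv2.cvtColor(now[210:305,310:410],cv2.COLOR_BGR2GRAY).astype(np.float32)
print("unit vs pushed",cv2.phaseCorrelate(a[10:65,20:75].copy(),b[10:65,20:75].copy(),cv2.createHanningWindow((55,55),cv2.CV_32F)),"jaw",cv2.phaseCorrelate(a[25:50,4:26].copy(),b[25:50,4:26].copy(),cv2.createHanningWindow((22,25),cv2.CV_32F)))
d=dict(np.load("w6.npz"));p=[580.9,120.2,1.1504]
a,b=ray(d,(281,356),87),ray(d,(278,312),85.5); print(fx(p,a),fx(p,b))
c=cams()["scene"]; W=lambda u,v:(270+u/4.5-.4,180+v/4.5-.4)
for uv in((205,155),(178,128),(240,207)): print(fx(p,ray(c,W(*uv),86)).round(1))
```

```text
jaw front ((0.039284849989568826, 0.10187174183960401), 0.9266983937058184)
jaw back edge ((0.18310125710840452, -0.06106084065755368), 0.7393438059091568)
unit ((0.07273195529179688, 0.10228099265482271), 1.0344791342814763)
bed ((-0.019397667067043045, 0.0842353538428462), 1.1034066417702921)
unit vs pushed ((-0.03708669998068714, -0.008209622439274256), 0.9654384610388014) jaw ((0.12713883029787887, 0.3628695477089252), 1.0552247484525046)
[[-55.48721779   1.41163351  87.        ]] [[-97.58737003   2.53540494  85.5       ]]
[[-55.5  -2.6  86. ]]
[[-78.1  -0.8  86. ]]
[[-19.3 -12.5  86. ]]
```

```bash
python3 -m handwheel '[{"tx":0,"ty":0,"tz":0,"twist":0,"hand":0},{"tx":0,"ty":0,"tz":0,"twist":0,"hand":0}]'
python3 - <<'E'
from h import *
a=cv2.cvtColor(cv2.imread("pics/scene0.png"),cv2.COLOR_BGR2GRAY).astype(np.float32);b=cv2.cvtColor(imaging.get_image("scene")["frame"],cv2.COLOR_BGR2GRAY).astype(np.float32)
d=cv2.GaussianBlur(cv2.absdiff(a,b),(0,0),1.5)
for n,(x,y) in dict(pulley=(389,233),pot=(305,294),wrench=(345,203),driver=(168,150),spray=(455,275),solenoid=(462,245),rect=(170,200)).items(): print(n,d[y-14:y+14,x-14:x+14].max())
from cell import order; print(order.sign_off())
E
```

```text
time_s: 14.78
tool_pos: [498.0, -40.5, 208.8]
tool_rot: [-0.173, -0.676, 0.693, 0.181]
wrist_force: [-1.1, -0.4, 0.3]
gripper_width: 42.9
pulley 65.61638
pot 5.9131103
wrench 8.709704
driver 5.455691
spray 6.8914275
solenoid 7.4619927
rect 7.3646235
the job is handed in; nothing more can be done
None
```

The alternator is pressed home against the fence, the jaw is up against it, and the knob is turned clockwise to its stop. The job was handed in at about 15 s of the 58 s.

**Push:** I pushed the jaw from behind with the shut fingers until it stalled at about 26 N. The boss measured at fixture x ≈ 70.5 mm (home is 70). The jaw front measured about 13–14 mm, where contact should be 15 mm; my measurements of the fixture are only good to about 2–3 mm.

**Clamp:** I gripped the knob's wing with a slight push towards the fence and turned it until the torque jumped from about 0.3 to 1.7 N m. The last pictures show the wing along the bed at roughly 1.65 rad (the stop is 1.6). Jaw and alternator shifted at most about 0.4 px between before and after clamping. The arm was then backed well clear.

**Checks that disagreed:**
- **Fence position:** my fitted fixture pose put the fence face 1–4 mm further out than its stated 125 mm. I took that as measurement error, because the other checks agreed on home.
- **Alternator ears:** they lay along the bed rather than across it, but passed over both the jaw and the fence without blocking.
- **Pulley:** my final before/after image check showed no change at the other six loose parts, but flagged a difference at the pulley. I think the alternator moving into that part of the picture caused it. The pulley looked to be in the same place in every view, but I did not check it separately before handing in.

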